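Release the latched key on an injector tester's key row

ROBOT

A 6-joint arm with a two-finger parallel gripper is mounted at the origin on the work surface. World frame = base frame: x ahead of the robot, y to its left, z up, the work surface at z = 0. Lengths are in m, angles in rad, forces in N, time in s.
With the tool pointing down it reaches from about 0.3 to 0.775 m from the base axis. Payload 14.6 kg.
Tool frame: the origin (TCP) lies at the very end of the fingers, on their centre line; the grasp point (between the pads) lies 19 mm behind it; y points along the fingers, z is the direction in which the jaws open and shut, and the axes are right-handed (so a half turn about y gives the same grasp; the last joint's range is limited). The gripper opens to 94 mm and grips with 3 to 60 N. Pads are 16 mm wide; open, the fingers measure 119 mm over their backs; the gripper's body (75 mm by 177 mm) begins 78 mm behind the grasp point.
Start: joints at [-1.381, 0.3, 1.521, -0, 1.321, -0.067], TCP at [0.14, -0.532, 0.205] pointing down, gripper open.
Joint ranges: [-3.03, 3.03], [-0.79, 2.21], [0.23, 2.52], [-1.04, 4.18], [0, 3.07], [-2.55, 2.55]. Speed limits (rad/s): [2.22, 2.22, 2.57, 3.14, 3.14, 3.14].

INTERFACE

Orientations are given as [roll, pitch, yaw] about the fixed x, y, z axes, in that order (R = Rz(yaw) Ry(pitch) Rx(roll)).
In Python, from station import get_obs, camera, job gives the robot as it stands.
- The arm moves only by the tool step_arm, never from a script. Its argument "targets" is a list of rows, each a list of 6 numbers: the shift along the tool's x, y, z in mm, then the turn, a rotation vector about the tool's x, y, z in degrees. In form: [[dx, dy, dz, rx, ry, rz], ...]. A call has 1 to 12 rows; each row shifts and turns the commanded pose from where the row before left it, along the tool's axes as they then stand; what a row does not reach is not made up. A row lasts 1/8 s, in which the tool goes at most 62.5 mm and 10.7 degrees, less where a joint would pass 70% of its speed; a pose out of reach is approached as far as the arm can. A call is refused whole if a number of a shift passes 62.5 or a number of a turn 10.7, either way. A call with a gripper value outside its range is refused whole. "gripper" is the opening, from -1 (shut) to 1 (fully open), set as the call begins (left out, the last holds). The fingers move at their own pace and stop on an object; "squeeze" is the grip in N (left out, the last holds). Time passes only in rows, so rows that do not move let the fingers close. It gives the time, the measured TCP pose, the force and the opening at its end, in the units of the state.
- get_obs(): the state, without advancing time (a new reading comes with each control period).
- camera(name): name is "scene" or "top" or "wrist"; returns a dict with "pixels" (480x640x3 uint8, red, green, blue), "intrinsics" (3x3 intrinsics, pixels), "R" (3x3) and "t" (3): a world point X has camera coordinates R X + t; the wrist camera has in their place "tool_from_camera" (4x4, takes a point from camera to tool coordinates, whose origin is the TCP and whose axes are the tool frame's). Camera axes: x right, y down, z forward; pixel columns grow to the right and rows downward; lengths in m; the calibration is good to about 2 mm. A picture is of the moment at which its call begins: read the wrist's pose just before it. There is no depth.
- job.hand_in(): hands the job in, once; it reports no verdict.
The state is a dict: "time_s": time; "qpos": joint angles; "joint_vel": joint speeds; "tau": joint torques, N m; "ee_pos": TCP position; "eef_rot": TCP orientation; "force": force on the tool from outside, world axes, zero at the start; "moment": the same for the moment, N m; "grip_width": finger opening in m.
Only numpy, scipy, OpenCV 4.12 (cv2) and the standard library are available. Lean on these libraries where they do the work, as an engineer would, in place of code of your own. Each camera call takes 0.05 s, during which the arm holds its last target.

TASK

The injector tester is switched off, but one of the four square ivory mode keys on its control unit is still latched down from the last test. The caps do not sit quite level, so feel for it: tap the keys lightly with a closed fingertip, an up key gives at once while the latched one feels solid. Press that one down firmly until it lets go and let it spring up; do not push any of the other three in, and leave the loose parts lying around where they are.

Things in the scene. Friction and masses are not known exactly. Their poses are not given: they have to be found in the camera images.
- unit: control unit of the injector tester, fixed: flat box 230 (x) x 336 (y) mm, light grey with blue cheeks; dark flat deck 80 mm above the bench. Origin: centre of the underside; x to its rear (display, black dial), y along the key row. Keys 1 to 4 stand at x = -55 mm, y = +75, +25, -25, -75 mm, in black bezels 34 mm square, 4 mm high.
- key_1: ivory push-push key 1 of the row, the first at the unit's +y end: cap 26 x 26 mm, flat top, moves straight up and down. Origin: centre of its top face. Push-push latch: pushed in until it catches it stays about 2.7 mm down; pushed again it lets go and springs up. Its cap sits up to 1.4 mm higher or lower on its stem, so an up key's top is 98.6 to 101.4 mm above the bench.
- key_2: ivory push-push key 2 of the row, the second from the unit's +y end: cap 26 x 26 mm, flat top, moves straight up and down. Origin: centre of its top face. Same latch and cap as key_1. Up: starts to give at 1 to 2 N and is about 2 mm down at 4 N, 3 mm at 5 to 6 N; it catches at about 3.5 mm, and 3 mm already counts as pushed in.
- key_3: ivory push-push key 3 of the row, the third from the unit's +y end: cap 26 x 26 mm, flat top, moves straight up and down. Origin: centre of its top face. Same latch and cap as key_1. Latched: gives under 0.7 mm up to about 5 N, then goes down more softly; press it right to its stop, 2.7 mm below its latched height (8 to 10 N), to make it let go; it springs up as the finger leaves.
- key_4: ivory push-push key 4 of the row, the last, at the unit's -y end: cap 26 x 26 mm, flat top, moves straight up and down. Origin: centre of its top face. Same latch and cap as key_1. A latched key's top is 95.9 to 98.7 mm above the bench.
- nut: loose steel nozzle nut, a stepped round piece 25 mm in diameter and 30 mm high, standing on the unit's deck beside the +y end of the key row; origin at the centre of its underside. Not to be disturbed
- cap: loose red plastic transport cap, 18 mm in diameter and 24 mm high, standing on the unit's deck behind the key row; origin at the centre of its underside. Not to be disturbed
- injector: loose fuel injector lying on the bench on the unit's +y side, about 162 mm long (along its x), 45 mm wide, 26 mm high, steel and aluminium with a black plug; origin on its underside near mid length. Not to be disturbed
- seal: loose black rubber seal ring lying on the bench on the unit's -y side, 68 mm outside diameter, 10 mm high; origin at the centre of its underside. Not to be disturbed

How it is judged:
At the end, for the whole second after the job is handed in: the key that was latched stands up again (its top more than 1.8 mm higher than at the start), the other three tops are within 1 mm of where they started, and the loose parts are within 15 mm of where they were (((distance of key_1 from where it was at the start of the episode above 0.0018 m and distance of each of key_2, key_3, key_4 from where it was at the start of the episode below 0.001 m) or (distance of key_2 from where it was at the start of the episode above 0.0018 m and distance of each of key_1, key_3, key_4 from where it was at the start of the episode below 0.001 m) or (distance of key_3 from where it was at the start of the episode above 0.0018 m and distance of each of key_1, key_2, key_4 from where it was at the start of the episode below 0.001 m) or (distance of key_4 from where it was at the start of the episode above 0.0018 m and distance of each of key_1, key_2, key_3 from where it was at the start of the episode below 0.001 m)) and distance of each of nut, cap, injector, seal from where it was at the start of the episode below 0.015 m); the robot touches nothing.
It fails at once if a key that was up is pushed in (its top moves more than 3 mm from where it started; the latched key cannot move that far) (distance of any of key_1, key_2, key_3, key_4 from where it was at the start of the episode above 0.00305 m).
It fails at once if a loose part (nut, red cap, injector or seal ring) is picked up or shifted by more than 15 mm (distance of any of nut, cap, injector, seal from where it was at the start of the episode above 0.015 m).
It also fails if it takes over 67 s, if anything falls off the work surface, if the arm or the gripper's body presses on something with over 40 N, if the wrist force passes 120 N, or if a joint passes its speed limit or range.

## Working session

There is one attempt and no reset: what is moved stays moved. The work goes in short steps, Python scripts to look and compute and a tool call to move; the robot and the scene stay as the last step left them, time stands still between calls to the robot, and variables do not carry over. Pictures are saved under pics/ and viewed, and the job is handed in when it is done.

Besides the shell and the picture viewer there is one more tool, called after "Request:" by a JSON object that holds its "op" and its "data", one argument or row to a line. step_arm: Moves the arm, as the interface text tells. Its arguments: {"type":"object","properties":{"targets":{"type":"array","items":{"type":"array","items":{"type":"number"}}},"gripper":{"type":"number"},"squeeze":{"type":"number"}},"required":["targets"]}

```bash
mkdir -p pics; ls
python3 - <<'E'
from station import get_obs, camera
import cv2, numpy as np
o=get_obs(); print(o)
for n in ["scene","top","wrist"]:
    c=camera(n); cv2.imwrite(f"pics/{n}0.png",c["pixels"][:,:,::-1])
    np.savez(f"pics/{n}0.npz",**c)
    print(n,{k:np.round(v,4).tolist() for k,v in c.items() if k!="pixels"})
E
```

```text
pics
{'time_s': 0.0, 'qpos': array([-1.38059451e+00,  3.00491677e-01,  1.52156629e+00, -1.76538465e-05,
        1.32064913e+00, -6.66286744e-02]), 'joint_vel': array([-0.0017796 ,  0.00071294, -0.00043684,  0.00244373,  0.00086013,
        0.0011164 ]), 'tau': array([-1.39397522e-03, -5.31803656e+01, -3.52737594e+01,  7.07567786e-02,
        2.43562093e-02, -1.02509939e-04]), 'ee_pos': array([ 0.13964017, -0.5317259 ,  0.20488129]), 'eef_rot': array([-1.57190944e+00,  5.71375036e-05, -2.88475782e+00]), 'force': array([0.32622464, 0.23557441, 0.11902745]), 'moment': array([ 0.04312846, -0.01797723, -0.04202398]), 'grip_width': 0.09399457854125662}
scene {'intrinsics': [[578.4841, 0.0, 327.4326], [0.0, 578.4841, 248.4797], [0.0, 0.0, 1.0]], 'R': [[0.2178, 0.976, 0.0033], [0.8279, -0.183, -0.5302], [-0.5169, 0.1182, -0.8479]], 't': [-0.1878, -0.4322, 1.402]}
top {'intrinsics': [[583.9843, 0.0, 319.0456], [0.0, 583.9843, 237.6591], [0.0, 0.0, 1.0]], 'R': [[0.016, -0.9999, 0.0008], [-0.9884, -0.016, -0.1511], [0.1511, 0.0017, -0.9885]], 't': [0.0355, 0.589, 1.3669]}
wrist {'intrinsics': [[388.5917, 0.0, 317.8854], [0.0, 388.5917, 239.325], [0.0, 0.0, 1.0]], 'tool_from_camera': [[-0.0002, 0.963, 0.2694, -0.0776], [0.0006, -0.2694, 0.963, -0.1791], [1.0, 0.0004, -0.0005, -0.0009], [0.0, 0.0, 0.0, 1.0]]}
```

View pics/scene0.png

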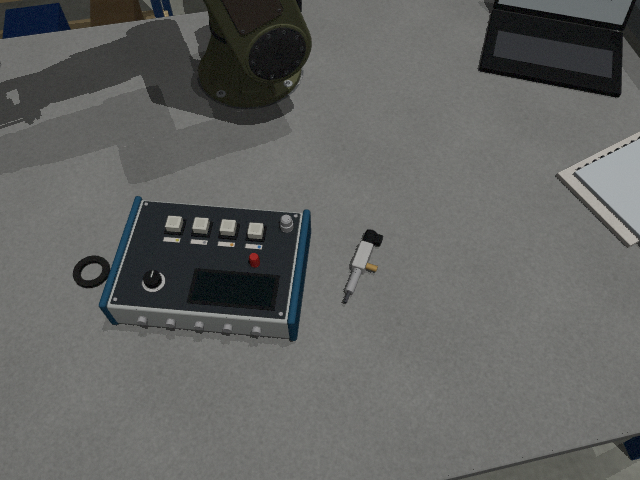

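View pics/top0.png

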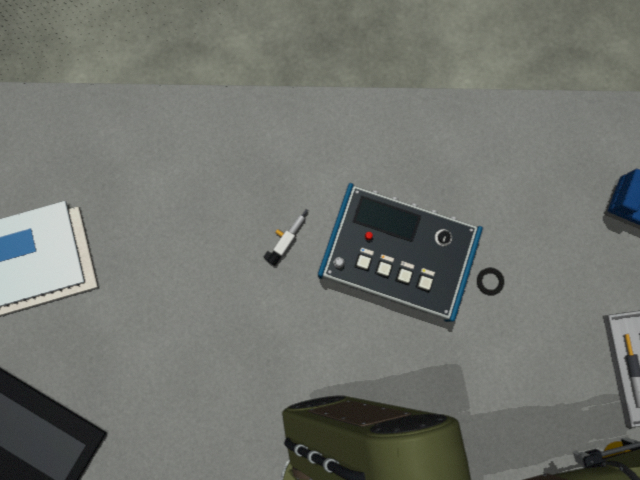

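View pics/wrist0.png

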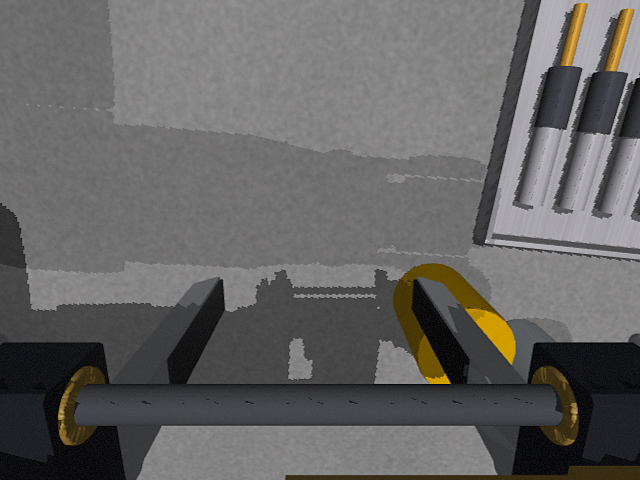

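The scene view shows four ivory keys at about (174,224) to (255,231). The top view shows them at about (364,262) to (426,283), with the nut at (339,262) and the red cap at (369,236). Next I measure the keys.

```bash
cat > h.py <<'E'
import numpy as np, cv2
def load(n): return dict(np.load(f"pics/{n}.npz"))
def ray(c,u,v):
    K=c["intrinsics"];R=c["R"];t=c["t"]
    d=R.T@np.linalg.solve(K,[u,v,1.]); o=-R.T@t; return o,d
def onz(c,u,v,z):
    o,d=ray(c,u,v); return o+d*(z-o[2])/d[2]
def keys(c,box,mn=80):
    p=c["pixels"].astype(int); m=(p.min(2)>175).astype(np.uint8)
    q=np.zeros_like(m); x0,y0,x1,y1=box; q[y0:y1,x0:x1]=m[y0:y1,x0:x1]
    n,l,s,ce=cv2.connectedComponentsWithStats(q)
    return [(s[i].tolist(),ce[i].round(2).tolist()) for i in range(1,n) if s[i][4]>mn]
E
python3 - <<'E'
from h import *
for n,box in [("scene0",(160,205,275,245)),("top0",(350,245,442,295))]:
    c=load(n)
    for s,ce in keys(c,box): print(n,s,ce,onz(c,*ce,0.1).round(4))
    x0,y0,x1,y1=box
    cv2.imwrite(f"pics/crop_{n}.png",cv2.resize(c["pixels"][y0-20:y1+20,x0-20:x1+20,::-1],None,fx=5,fy=5,interpolation=0))
E
```

```text
top0 [358, 256, 12, 12, 96] [363.34, 261.09] [ 0.5269 -0.0582  0.1   ]
top0 [379, 263, 11, 12, 94] [384.03, 268.06] [ 0.5115 -0.1059  0.1   ]
top0 [399, 269, 12, 13, 98] [404.58, 275.07] [ 0.4961 -0.1532  0.1   ]
top0 [420, 277, 11, 12, 93] [425.17, 282.14] [ 0.4806 -0.2003  0.1   ]
```

View pics/crop_top0.png

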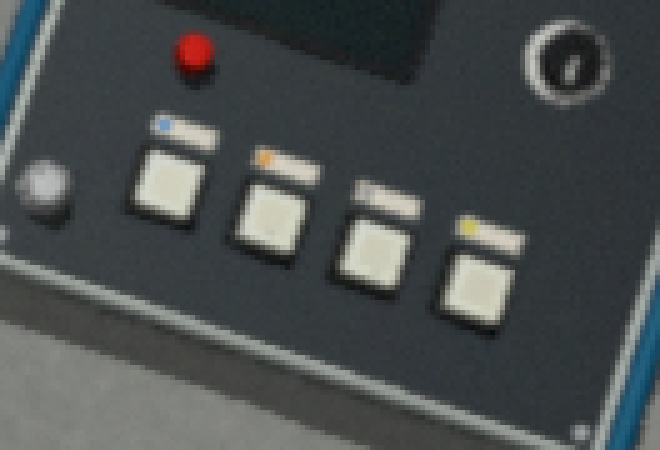

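View pics/crop_scene0.png

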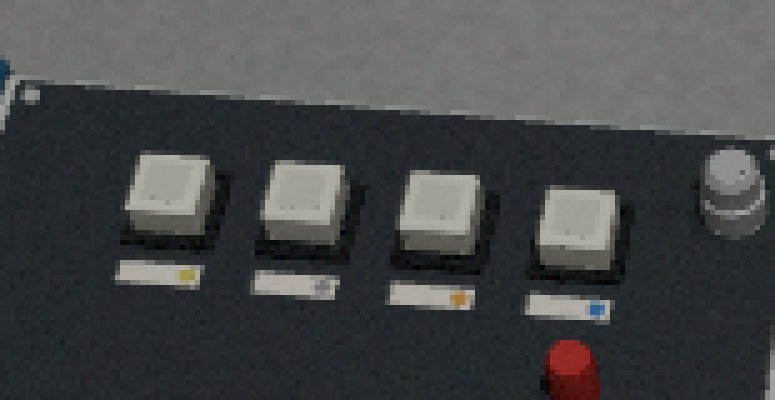

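The 49.8 mm spacing agrees with the 50 mm given, and the unit's yaw comes out at about -18°. I check this against the scene view, then close the gripper and turn it into line with the keys.

Run:
```python
from h import *
c=load("scene0")
for k,(u,v) in {1:(140+578/5,185+221/5),2:(140+442/5,185+203/5),3:(140+305/5,185+193/5),4:(140+172/5,185+182/5)}.items():
    print(k,onz(c,u-.5,v-.5,0.1).round(4))
t=load("top0");print("nut",onz(t,339,262,.105),onz(c,286.5,219,.105),"cap",onz(t,369,236,.1))
```

```text
1 [ 0.5302 -0.059   0.1   ]
2 [ 0.512  -0.1056  0.1   ]
3 [ 0.497  -0.1532  0.1   ]
4 [ 0.4818 -0.1995  0.1   ]
nut [ 0.52333085 -0.00190842  0.105     ] [ 0.52502719 -0.00063594  0.105     ] cap [ 0.58571129 -0.07108759  0.1       ]
```

Request:
{"op": "step_arm", "data": {
  "targets": [
    [0, 0, 0, 0, 8.2, 0],
    [0, 0, 0, 0, 8.2, 0],
    [0, 0, 0, 0, 8.2, 0],
    [0, 0, 0, 0, 8.2, 0],
    [0, 0, 0, 0, 0, 0],
    [0, 0, 0, 0, 0, 0],
    [0, 0, 0, 0, 0, 0],
    [0, 0, 0, 0, 0, 0]
  ],
  "gripper": -1,
  "squeeze": 20
}}

```text
time_s: 1.15
ee_pos: [0.1397, -0.5319, 0.2054]
eef_rot: [-1.571, -0.0, 2.827]
force: [1.0, 0.7, 0.0]
grip_width: 0.0174
```

Request:
{"op": "step_arm", "data": {
  "targets": [
    [-22.2, 4, -42.1, 0, 0, 0],
    [-22.2, 4, -42.1, 0, 0, 0],
    [-22.2, 4, -42.1, 0, 0, 0],
    [-22.2, 4, -42.1, 0, 0, 0],
    [-22.2, 4, -42.1, 0, 0, 0],
    [-22.2, 4, -42.1, 0, 0, 0],
    [-22.2, 4, -42.1, 0, 0, 0],
    [-22.2, 4, -42.1, 0, 0, 0],
    [-22.2, 4, -42.1, 0, 0, 0],
    [-22.2, 4, -42.1, 0, 0, 0],
    [0, 0, 0, 0, 0, 0],
    [0, 0, 0, 0, 0, 0]
  ]
}}

```text
time_s: 2.65
ee_pos: [0.4811, -0.2009, 0.1654]
eef_rot: [-1.571, -0.0, 2.827]
force: [-0.2, 0.0, 0.6]
grip_width: 0.0004
```

Run:
```python
from station import get_obs, camera
import cv2
o=get_obs(); print(o["time_s"],o["ee_pos"],o["eef_rot"],o["force"],o["grip_width"])
for n in ["wrist","scene"]:
    c=camera(n)["pixels"]
    cv2.imwrite(f"pics/{n}1.png",c[:,:,::-1])
```

```text
2.65 [ 0.48112712 -0.20092063  0.16541142] [-1.57067658e+00 -2.31852913e-04  2.82651787e+00] [-0.20100703  0.04124962  0.56202124] 0.00039433161821692843
```

View pics/wrist1.png

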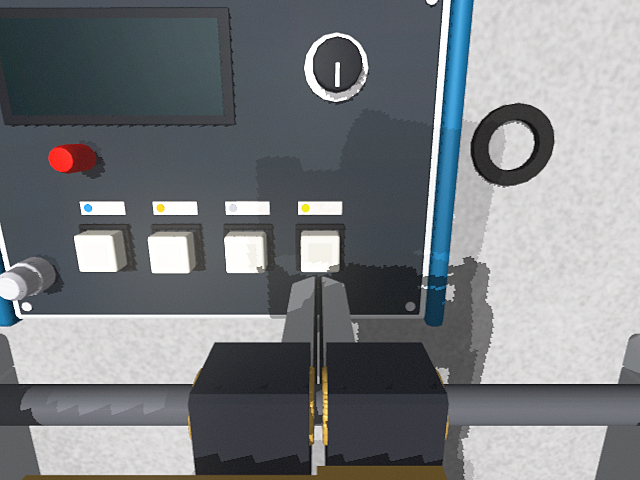

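View pics/scene1.png

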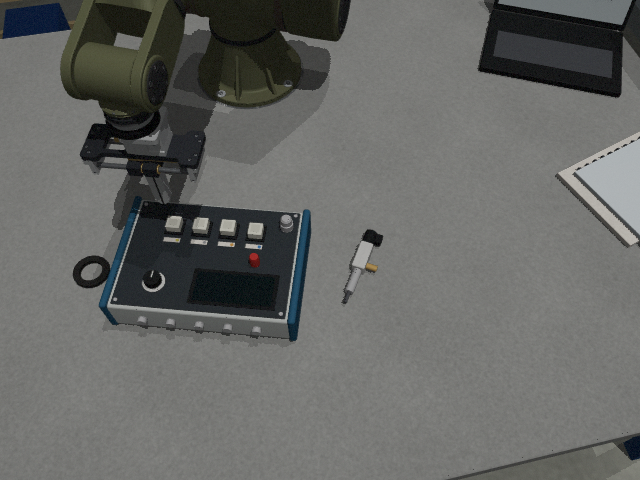

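The wrist view shows key 4 at (320,250), centred on the jaw line and within 2 mm in tool x. The nut is at (15,278) and well clear. I go down to just above the key.

Request:
{"op": "step_arm", "data": {
  "targets": [
    [0, 20, 0, 0, 0, 0],
    [0, 20, 0, 0, 0, 0],
    [0, 15, 0, 0, 0, 0],
    [0, 7, 0, 0, 0, 0],
    [0, 0, 0, 0, 0, 0],
    [0, 0, 0, 0, 0, 0]
  ]
}}

```text
time_s: 3.5
ee_pos: [0.4817, -0.2009, 0.1041]
eef_rot: [-1.571, 0.001, 2.826]
force: [0.9, -0.3, 0.6]
grip_width: 0.0005
```

Request:
{"op": "step_arm", "data": {
  "targets": [
    [0, 0.5, 0, 0, 0, 0],
    [0, 0, 0, 0, 0, 0]
  ]
}}

```text
time_s: 3.75
ee_pos: [0.4815, -0.2007, 0.1032]
eef_rot: [-1.571, 0.0, 2.826]
force: [0.5, 0.0, -0.0]
grip_width: 0.0004
```

Request:
{"op": "step_arm", "data": {
  "targets": [
    [0, 0.5, 0, 0, 0, 0],
    [0, 0, 0, 0, 0, 0]
  ]
}}

```text
time_s: 4.0
ee_pos: [0.4814, -0.2007, 0.1024]
eef_rot: [-1.571, -0.0, 2.826]
force: [-1.0, -0.0, -0.5]
grip_width: 0.0002
```

Request:
{"op": "step_arm", "data": {
  "targets": [
    [0, 0.5, 0, 0, 0, 0],
    [0, 0, 0, 0, 0, 0]
  ]
}}

```text
time_s: 4.25
ee_pos: [0.4814, -0.2007, 0.1019]
eef_rot: [-1.571, -0.0, 2.826]
force: [0.2, -0.9, -1.3]
grip_width: 0.0006
```

Request:
{"op": "step_arm", "data": {
  "targets": [
    [0, 0.5, 0, 0, 0, 0],
    [0, 0, 0, 0, 0, 0]
  ]
}}

```text
time_s: 4.5
ee_pos: [0.4814, -0.2007, 0.1014]
eef_rot: [-1.571, -0.0, 2.826]
force: [-0.8, 0.8, 0.5]
grip_width: 0.0005
```

Request:
{"op": "step_arm", "data": {
  "targets": [
    [0, 0.5, 0, 0, 0, 0],
    [0, 0, 0, 0, 0, 0]
  ]
}}

```text
time_s: 4.75
ee_pos: [0.4814, -0.2007, 0.1009]
eef_rot: [-1.571, -0.0, 2.826]
force: [-0.7, -0.4, -0.3]
grip_width: 0.0005
```

Request:
{"op": "step_arm", "data": {
  "targets": [
    [0, 0.5, 0, 0, 0, 0],
    [0, 0, 0, 0, 0, 0]
  ]
}}

```text
time_s: 5.0
ee_pos: [0.4814, -0.2007, 0.1004]
eef_rot: [-1.571, -0.0, 2.826]
force: [-0.5, 0.9, -0.2]
grip_width: 0.0005
```

Request:
{"op": "step_arm", "data": {
  "targets": [
    [0, 0.5, 0, 0, 0, 0],
    [0, 0, 0, 0, 0, 0]
  ]
}}

```text
time_s: 5.25
ee_pos: [0.4814, -0.2007, 0.0999]
eef_rot: [-1.571, -0.0, 2.826]
force: [-0.3, -0.2, -0.6]
grip_width: 0.0006
```

Request:
{"op": "step_arm", "data": {
  "targets": [
    [0, 0.5, 0, 0, 0, 0],
    [0, 0, 0, 0, 0, 0]
  ]
}}

```text
time_s: 5.5
ee_pos: [0.4814, -0.2007, 0.0994]
eef_rot: [-1.571, -0.0, 2.826]
force: [-1.6, -0.4, 0.1]
grip_width: 0.0005
```

Request:
{"op": "step_arm", "data": {
  "targets": [
    [0, 0.5, 0, 0, 0, 0],
    [0, 0, 0, 0, 0, 0]
  ]
}}

```text
time_s: 5.75
ee_pos: [0.4814, -0.2007, 0.099]
eef_rot: [-1.571, 0.0, 2.826]
force: [-0.1, 0.3, 1.4]
grip_width: 0.0002
```

Request:
{"op": "step_arm", "data": {
  "targets": [
    [0, 0.5, 0, 0, 0, 0],
    [0, 0, 0, 0, 0, 0]
  ]
}}

```text
time_s: 6.0
ee_pos: [0.4815, -0.2007, 0.0985]
eef_rot: [-1.571, 0.0, 2.826]
force: [-0.8, 0.1, 1.5]
grip_width: 0.0004
```

Request:
{"op": "step_arm", "data": {
  "targets": [
    [0, 0.5, 0, 0, 0, 0],
    [0, 0, 0, 0, 0, 0]
  ]
}}

```text
time_s: 6.25
ee_pos: [0.4815, -0.2007, 0.098]
eef_rot: [-1.571, 0.0, 2.826]
force: [0.1, 0.4, 2.3]
grip_width: 0.0
```

Request:
{"op": "step_arm", "data": {
  "targets": [
    [0, 0.4, 0, 0, 0, 0],
    [0, 0, 0, 0, 0, 0],
    [0, 0, 0, 0, 0, 0]
  ]
}}

```text
time_s: 6.62
ee_pos: [0.4814, -0.2007, 0.0976]
eef_rot: [-1.571, 0.0, 2.826]
force: [-0.2, 1.0, 2.8]
grip_width: 0.0007
```

Key 4 gives softly: about 1.6 mm of travel at 2.8 N, so it is up. On to key 3.

Request:
{"op": "step_arm", "data": {
  "targets": [
    [0, -10.4, 0, 0, 0, 0],
    [0, 0, -25, 0, 0, 0],
    [0, 0, -24.8, 0, 0, 0],
    [0, 0, 0, 0, 0, 0],
    [0, 4, 0, 0, 0, 0],
    [0, 2, 0, 0, 0, 0],
    [0, 0, 0, 0, 0, 0],
    [0, 0, 0, 0, 0, 0]
  ]
}}

```text
time_s: 7.62
ee_pos: [0.4968, -0.1536, 0.102]
eef_rot: [-1.571, -0.0, 2.826]
force: [0.2, 0.0, 0.5]
grip_width: 0.0004
```

Request:
{"op": "step_arm", "data": {
  "targets": [
    [0, 0.5, 0, 0, 0, 0],
    [0, 0, 0, 0, 0, 0]
  ]
}}

```text
time_s: 7.88
ee_pos: [0.4969, -0.1534, 0.1014]
eef_rot: [-1.571, 0.0, 2.826]
force: [-0.1, -0.1, -0.1]
grip_width: 0.0006
```

Request:
{"op": "step_arm", "data": {
  "targets": [
    [0, 0.5, 0, 0, 0, 0],
    [0, 0, 0, 0, 0, 0]
  ]
}}

```text
time_s: 8.12
ee_pos: [0.4969, -0.1533, 0.1009]
eef_rot: [-1.571, -0.0, 2.826]
force: [0.1, -0.4, 0.0]
grip_width: 0.0002
```

Request:
{"op": "step_arm", "data": {
  "targets": [
    [0, 0.5, 0, 0, 0, 0],
    [0, 0, 0, 0, 0, 0]
  ]
}}

```text
time_s: 8.38
ee_pos: [0.4969, -0.1533, 0.1005]
eef_rot: [-1.571, 0.0, 2.826]
force: [-0.8, 0.5, 1.7]
grip_width: 0.0003
```

Request:
{"op": "step_arm", "data": {
  "targets": [
    [0, 0.5, 0, 0, 0, 0],
    [0, 0, 0, 0, 0, 0]
  ]
}}

```text
time_s: 8.62
ee_pos: [0.4969, -0.1533, 0.1]
eef_rot: [-1.571, 0.0, 2.826]
force: [-0.6, -0.3, 1.9]
grip_width: 0.0008
```

Key 3 makes contact at about 100.6 mm, too high for a latched key, and it gives at 1.9 N, so it is up. On to key 2.

Request:
{"op": "step_arm", "data": {
  "targets": [
    [0, -8, 0, 0, 0, 0],
    [0, 0, -25, 0, 0, 0],
    [0, 0, -24.8, 0, 0, 0],
    [0, 0, 0, 0, 0, 0],
    [0, 4, 0, 0, 0, 0],
    [0, 2, 0, 0, 0, 0],
    [0, 0, 0, 0, 0, 0],
    [0, 0, 0, 0, 0, 0]
  ]
}}

```text
time_s: 9.62
ee_pos: [0.5123, -0.1063, 0.102]
eef_rot: [-1.571, -0.0, 2.826]
force: [-0.6, -0.1, -0.6]
grip_width: 0.0001
```

Request:
{"op": "step_arm", "data": {
  "targets": [
    [0, 0.5, 0, 0, 0, 0],
    [0, 0, 0, 0, 0, 0]
  ]
}}

```text
time_s: 9.88
ee_pos: [0.5123, -0.106, 0.1014]
eef_rot: [-1.571, -0.0, 2.826]
force: [0.3, -0.4, -0.3]
grip_width: 0.0002
```

Request:
{"op": "step_arm", "data": {
  "targets": [
    [0, 0.5, 0, 0, 0, 0],
    [0, 0, 0, 0, 0, 0]
  ]
}}

```text
time_s: 10.12
ee_pos: [0.5124, -0.106, 0.101]
eef_rot: [-1.571, 0.0, 2.826]
force: [-0.2, -0.1, 2.1]
grip_width: 0.0008
```

Request:
{"op": "step_arm", "data": {
  "targets": [
    [0, 0.5, 0, 0, 0, 0],
    [0, 0, 0, 0, 0, 0]
  ]
}}

```text
time_s: 10.38
ee_pos: [0.5124, -0.106, 0.1005]
eef_rot: [-1.571, 0.0, 2.826]
force: [-1.6, -0.1, 2.7]
grip_width: 0.0005
```

Request:
{"op": "step_arm", "data": {
  "targets": [
    [0, 0.5, 0, 0, 0, 0],
    [0, 0, 0, 0, 0, 0]
  ]
}}

```text
time_s: 10.62
ee_pos: [0.5124, -0.106, 0.1]
eef_rot: [-1.571, 0.0, 2.826]
force: [0.6, 0.2, 2.7]
grip_width: 0.0001
```

Key 2 makes contact at about 101.3 mm and gives softly, so it is up. On to key 1.

Request:
{"op": "step_arm", "data": {
  "targets": [
    [0, -8, 0, 0, 0, 0],
    [0, 0, -25, 0, 0, 0],
    [0, 0, -24.8, 0, 0, 0],
    [0, 0, 0, 0, 0, 0],
    [0, 4, 0, 0, 0, 0],
    [0, 2, 0, 0, 0, 0],
    [0, 0, 0, 0, 0, 0],
    [0, 0, 0, 0, 0, 0]
  ]
}}

```text
time_s: 11.62
ee_pos: [0.5278, -0.0589, 0.102]
eef_rot: [-1.571, 0.0, 2.826]
force: [0.1, 0.2, 0.1]
grip_width: 0.0005
```

Request:
{"op": "step_arm", "data": {
  "targets": [
    [0, 0.5, 0, 0, 0, 0],
    [0, 0, 0, 0, 0, 0]
  ]
}}

```text
time_s: 11.88
ee_pos: [0.5278, -0.0587, 0.1014]
eef_rot: [-1.571, 0.0, 2.826]
force: [-0.6, 0.1, 0.3]
grip_width: 0.0007
```

Request:
{"op": "step_arm", "data": {
  "targets": [
    [0, 0.5, 0, 0, 0, 0],
    [0, 0, 0, 0, 0, 0]
  ]
}}

```text
time_s: 12.12
ee_pos: [0.5278, -0.0587, 0.1009]
eef_rot: [-1.571, -0.0, 2.826]
force: [0.3, -0.0, 0.0]
grip_width: 0.0004
```

Request:
{"op": "step_arm", "data": {
  "targets": [
    [0, 0.5, 0, 0, 0, 0],
    [0, 0, 0, 0, 0, 0]
  ]
}}

```text
time_s: 12.38
ee_pos: [0.5278, -0.0587, 0.1004]
eef_rot: [-1.571, -0.0, 2.826]
force: [0.2, 0.1, -0.5]
grip_width: 0.0005
```

Request:
{"op": "step_arm", "data": {
  "targets": [
    [0, 0.5, 0, 0, 0, 0],
    [0, 0, 0, 0, 0, 0]
  ]
}}

```text
time_s: 12.62
ee_pos: [0.5278, -0.0587, 0.0999]
eef_rot: [-1.571, -0.0, 2.826]
force: [-0.2, 0.6, -0.9]
grip_width: 0.0007
```

Request:
{"op": "step_arm", "data": {
  "targets": [
    [0, 0.5, 0, 0, 0, 0],
    [0, 0, 0, 0, 0, 0]
  ]
}}

```text
time_s: 12.88
ee_pos: [0.5278, -0.0587, 0.0994]
eef_rot: [-1.571, -0.0, 2.826]
force: [-0.3, -0.4, -0.9]
grip_width: 0.0004
```

Request:
{"op": "step_arm", "data": {
  "targets": [
    [0, 0.5, 0, 0, 0, 0],
    [0, 0, 0, 0, 0, 0]
  ]
}}

```text
time_s: 13.12
ee_pos: [0.5278, -0.0587, 0.0989]
eef_rot: [-1.571, -0.0, 2.826]
force: [-0.3, -0.4, -0.5]
grip_width: 0.0006
```

Request:
{"op": "step_arm", "data": {
  "targets": [
    [0, 0.5, 0, 0, 0, 0],
    [0, 0, 0, 0, 0, 0]
  ]
}}

```text
time_s: 13.38
ee_pos: [0.5278, -0.0586, 0.0984]
eef_rot: [-1.571, -0.0, 2.826]
force: [-1.5, -1.6, -0.2]
grip_width: 0.0004
```

Request:
{"op": "step_arm", "data": {
  "targets": [
    [0, 0.5, 0, 0, 0, 0],
    [0, 0, 0, 0, 0, 0]
  ]
}}

```text
time_s: 13.62
ee_pos: [0.5278, -0.0587, 0.098]
eef_rot: [-1.571, 0.0, 2.826]
force: [-0.4, 0.3, 1.1]
grip_width: 0.0003
```

Request:
{"op": "step_arm", "data": {
  "targets": [
    [0, 0.4, 0, 0, 0, 0],
    [0, 0, 0, 0, 0, 0]
  ]
}}

```text
time_s: 13.88
ee_pos: [0.5279, -0.0587, 0.0977]
eef_rot: [-1.571, 0.0, 2.826]
force: [-1.1, 0.3, 4.2]
grip_width: 0.0009
```

Request:
{"op": "step_arm", "data": {
  "targets": [
    [0, 0.3, 0, 0, 0, 0],
    [0, 0, 0, 0, 0, 0]
  ]
}}

```text
time_s: 14.12
ee_pos: [0.5279, -0.0587, 0.0974]
eef_rot: [-1.571, 0.0, 2.826]
force: [-1.7, -0.8, 6.2]
grip_width: 0.0006
```

Key 1 makes contact at about 98.1 mm and takes 6 N over 0.7 mm. It is solid, so this is the latched one. I press it to its stop.

Request:
{"op": "step_arm", "data": {
  "targets": [
    [0, 0.5, 0, 0, 0, 0],
    [0, 0.5, 0, 0, 0, 0],
    [0, 0.5, 0, 0, 0, 0],
    [0, 0, 0, 0, 0, 0]
  ]
}}

```text
time_s: 14.62
ee_pos: [0.5279, -0.0587, 0.0961]
eef_rot: [-1.571, 0.0, 2.826]
force: [-2.5, -0.7, 6.3]
grip_width: 0.0009
```

Request:
{"op": "step_arm", "data": {
  "targets": [
    [0, 0.5, 0, 0, 0, 0],
    [0, 0, 0, 0, 0, 0]
  ]
}}

```text
time_s: 14.88
ee_pos: [0.5279, -0.0587, 0.0956]
eef_rot: [-1.571, 0.0, 2.826]
force: [-2.8, 0.5, 7.7]
grip_width: 0.0004
```

Request:
{"op": "step_arm", "data": {
  "targets": [
    [0, 0.5, 0, 0, 0, 0],
    [0, 0, 0, 0, 0, 0]
  ]
}}

```text
time_s: 15.12
ee_pos: [0.528, -0.0587, 0.0954]
eef_rot: [-1.571, 0.001, 2.826]
force: [-3.4, 0.9, 10.7]
grip_width: 0.0005
```

Request:
{"op": "step_arm", "data": {
  "targets": [
    [0, 0.5, 0, 0, 0, 0],
    [0, 0, 0, 0, 0, 0],
    [0, 0, 0, 0, 0, 0]
  ]
}}

```text
time_s: 15.5
ee_pos: [0.5281, -0.0587, 0.0954]
eef_rot: [-1.571, 0.001, 2.826]
force: [-5.7, 0.9, 15.2]
grip_width: 0.0006
```

It is on the stop: no further travel at 15 N. I release it and then feel the cap's new height lightly.

Request:
{"op": "step_arm", "data": {
  "targets": [
    [0, -2, 0, 0, 0, 0],
    [0, -3, 0, 0, 0, 0],
    [0, -4, 0, 0, 0, 0],
    [0, 0, 0, 0, 0, 0],
    [0, 1.4, 0, 0, 0, 0],
    [0, 0, 0, 0, 0, 0],
    [0, 0, 0, 0, 0, 0]
  ]
}}

```text
time_s: 16.38
ee_pos: [0.5277, -0.0586, 0.1017]
eef_rot: [-1.571, -0.0, 2.826]
force: [-0.3, 0.1, 0.3]
grip_width: 0.0005
```

Request:
{"op": "step_arm", "data": {
  "targets": [
    [0, 0.5, 0, 0, 0, 0],
    [0, 0, 0, 0, 0, 0]
  ]
}}

```text
time_s: 16.62
ee_pos: [0.5278, -0.0587, 0.1013]
eef_rot: [-1.571, -0.0, 2.826]
force: [0.8, 0.6, -0.9]
grip_width: 0.0007
```

Request:
{"op": "step_arm", "data": {
  "targets": [
    [0, 0.5, 0, 0, 0, 0],
    [0, 0, 0, 0, 0, 0]
  ]
}}

```text
time_s: 16.88
ee_pos: [0.5278, -0.0587, 0.1009]
eef_rot: [-1.571, 0.0, 2.826]
force: [-0.8, 1.0, 1.2]
grip_width: 0.0003
```

Request:
{"op": "step_arm", "data": {
  "targets": [
    [0, 0.4, 0, 0, 0, 0],
    [0, 0, 0, 0, 0, 0]
  ]
}}

```text
time_s: 17.12
ee_pos: [0.5278, -0.0587, 0.1005]
eef_rot: [-1.571, 0.0, 2.826]
force: [-0.6, -0.2, 1.9]
grip_width: 0.0001
```

Request:
{"op": "step_arm", "data": {
  "targets": [
    [0, -20, 0, 0, 0, 0],
    [0, -40, 0, 0, 0, 0],
    [0, -40, 0, 0, 0, 0],
    [0, 0, 0, 0, 0, 0],
    [0, 0, 0, 0, 0, 0],
    [0, 0, 0, 0, 0, 0],
    [0, 0, 0, 0, 0, 0]
  ]
}}

```text
time_s: 18.0
ee_pos: [0.5276, -0.0586, 0.1996]
eef_rot: [-1.571, -0.001, 2.826]
force: [0.3, 0.5, 0.5]
grip_width: 0.0005
```

Run:
```python
from station import get_obs, camera
import cv2
o=get_obs(); print(o["time_s"],o["ee_pos"],o["force"])
c=camera("wrist")["pixels"]; cv2.imwrite("pics/wrist2.png",c[:,:,::-1])
```

```text
18.0 [ 0.52757136 -0.05860581  0.19964195] [0.34382422 0.48565146 0.48188113]
```

View pics/wrist2.png

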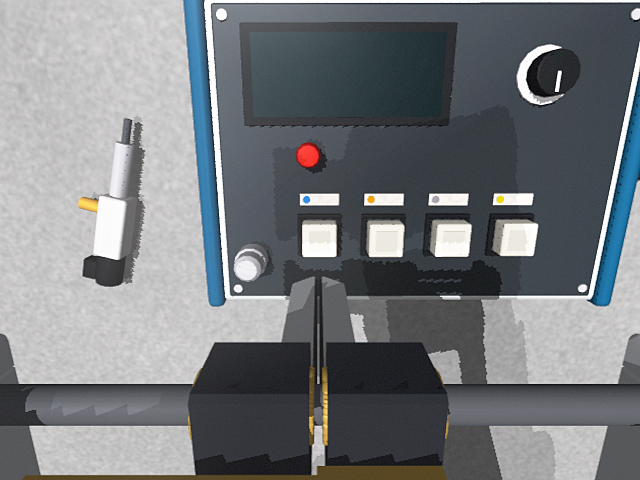

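The picture shows all four keys standing, at (320,238) to (515,238). The nut at (250,262), the red cap at (308,155) and the injector at (115,220) are in place, and the arm is clear. I hand in.

```bash
python3 -c "
from station import job
print(job.hand_in())"
```

```text
the job is handed in; nothing more can be done
None
```

The latched key was key 1. I pressed it to its stop, it let go and sprang up, and I handed the job in at about 18 s.

| Key | Contact height | How it felt | State found |
|---|---|---|---|
| 4 | about 99.2 mm | gave about 1.6 mm at 2.8 N | up |
| 3 | about 100.6 mm | gave about 0.6 mm at 1.9 N | up |
| 2 | about 101.3 mm | gave about 1.3 mm at 2.7 N | up |
| 1 | about 98.1 mm | solid, 6 N over 0.7 mm | latched |

- **Release:** key 1 reached its stop 2.7 mm down and did not move further at 15 N. After release I touched it lightly: contact was at about 101 mm, roughly 2.8 mm higher than before, and it gave softly at 1.9 N.
- **Other keys and loose parts:** I did not re-touch the other three after tapping them; none was pressed more than about 1.6 mm. The last wrist picture showed all four keys standing and the nut, red cap and injector in place, judged by eye. The seal ring was outside that view, but the arm never went near it.
- **Force noise:** readings varied by about 1 N, so the contact heights are good to about 0.5 mm. No check disagreed, and the hand-in reported no verdict.

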